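Put the right lid on each storage canister

TASK

The four stoneware storage canisters are washed and dry, and their bamboo lids lie about on the worktop among them. Close every canister with the one lid that fits its mouth, sitting down flat on the rim all round, and leave the canisters standing where they are.

Things in the scene. Friction and masses are not known exactly. Their poses are not given: they have to be found in the camera images.
- large_round_canister: the large round open canister of blue-green stoneware, empty, standing loose; outside 94 mm across, 84 mm high, mouth 82 mm across, walls 6 mm, about 0.62 kg; origin at the centre of its underside, z up. The lid's plug finds the mouth from up to 6 mm off centre. Mind the wall cupboard 0.47 m above the worktop, right of y = -0.22 and beyond x = 0.48
- large_round_lid: the large round pale bamboo lid, knob of the same wood, 0.12 kg; plate 92 mm across, plug 76 mm across, tapering to 60 mm across; plug 16 mm deep, plate 8 mm (top at 24 mm), round turned knob, 30 mm diameter, top at 50 mm; origin: centre of the plug's underside, z up. Seated, it is 68 mm above the canister's
- small_round_canister: the small round open canister of blue-green stoneware, empty, standing loose; outside 66 mm across, 70 mm high, mouth 54 mm across, walls 6 mm, about 0.40 kg; origin at the centre of its underside, z up. The lid's plug finds the mouth from up to 6 mm off centre
- small_round_lid: the small round pale bamboo lid, knob of the same wood, 0.07 kg; plate 64 mm across, plug 48 mm across, tapering to 32 mm across; plug 16 mm deep, plate 8 mm (top at 24 mm), round turned knob, 30 mm diameter, top at 50 mm; origin: centre of the plug's underside, z up. Seated, it is 54 mm above the canister's
- square_canister: the square open canister of blue-green stoneware, empty, standing loose; outside 76 x 76 mm with rounded corners, 76 mm high, mouth 64 x 64 mm, walls 6 mm, about 0.58 kg; origin at the centre of its underside, z up, x and y along its sides. The lid's plug finds the mouth from up to 6 mm off centre
- square_lid: the square pale bamboo lid, knob of the same wood, 0.11 kg; plate 74 x 74 mm with rounded corners, plug 58 x 58 mm, tapering to 42 x 42 mm; plug 16 mm deep, plate 8 mm (top at 24 mm), square knob, 28 x 28 mm, parallel to the sides, top at 50 mm; origin: centre of the plug's underside, z up, x, y along its sides. Seated, it is 60 mm above the canister's. Fits at every quarter turn
- oblong_canister: the oblong (rectangular) open canister of blue-green stoneware, empty, standing loose; outside 100 x 68 mm (along x by along y), 62 mm high, mouth 88 x 56 mm, walls 6 mm, about 0.55 kg; origin at the centre of its underside, z up, x and y along its sides. The lid's plug finds the mouth from up to 6 mm off centre
- oblong_lid: the oblong (rectangular) pale bamboo lid, knob of the same wood, 0.11 kg; plate 98 x 66 mm (along x by along y), plug 82 x 50 mm, tapering to 66 x 34 mm; plug 16 mm deep, plate 8 mm (top at 24 mm), bar knob, 46 mm along x, 16 mm thick along y, top at 50 mm; origin: centre of the plug's underside, z up, x, y along its sides. Seated, it is 46 mm above the canister's. Fits either way round
Mind the look-alikes: they are no part of the job. Leave any orange look-alike of the small_round_canister alone.

How it is judged:
By the outcome, as a careful person would: the job done as asked, in the order asked, and still so for the second after the job is handed in, with the robot touching nothing.
It also fails if it takes over 99 s, if anything falls off the work surface, if the arm or the gripper's body presses on something with over 40 N, if the wrist force passes 120 N, or if a joint passes its speed limit or range.

ROBOT

A 6-joint arm with a two-finger parallel gripper is mounted at the origin on a cart in front of the work surface, level with it; the furniture and walls round the work are solid. World frame = base frame: x ahead of the robot, y to its left, z up, the work surface at z = 0. Lengths are in m, angles in degrees, forces in N, time in s.
With the tool pointing down it reaches from about 0.375 to 0.9 m from the base axis. Payload 3.1 kg.
Tool frame: the origin (TCP) lies midway between the tips of the shut fingers; the grasp point (between the pads) lies 19 mm behind it; z points along the fingers, y is the line along which they close (so a half turn about z gives the same grasp; the last joint's range is limited). The gripper opens to 87 mm and grips with 3 to 60 N. Pads are 19 mm wide; open, the fingers measure 117 mm over their backs; the gripper's body (75 mm by 190 mm) begins 51 mm behind the grasp point.
Start: joints at [-79.784, 30.224, 82.088, -0, 67.689, -10.227], TCP at [0.218, -0.586, 0.223] pointing down, gripper open.
Joint ranges: [-176.69, 176.69], [-43.24, 126.21], [12.49, 139.97], [-82, 262], [0, 151.66], [-163.58, 163.58]. Speed limits (degrees/s): [159.86, 159.86, 180, 180, 180, 180].

INTERFACE

Orientations are given as a 3x3 rotation matrix whose columns are the frame's x, y, z axes.
In Python, from rig import read_state, capture, camera_info, hand_in gives the robot as it stands.
- The arm moves only by the tool drive_tool, never from a script. Its argument "motion" is a list of rows, each a list of 2 entries, a list of its own where there are three numbers: the shift along the tool's x, y, z in mm, then the turn, a rotation vector about the tool's x, y, z in rad. A call has 1 to 5 rows; each row shifts and turns the commanded pose from where the row before left it, along the tool's axes as they then stand; what a row does not reach is not made up. A row lasts 1/10 s, in which the tool goes at most 50 mm and 8.59 degrees, less where a joint would pass 70% of its speed; a pose out of reach is approached as far as the arm can. A call is refused whole if a number of a shift passes 50 or a number of a turn 0.15, either way. A call with a gripper value outside its range is refused whole. "gripper" is the opening, from 0 (shut) to 1 (fully open), set as the call begins (left out, the last holds). The fingers move at their own pace and stop on an object; the grip force is fixed at half the most. Time passes only in rows, so rows that do not move let the fingers close. It gives the time, the measured TCP pose, the force, the opening and the grip force at its end, in the units of the state.
- read_state(): the state, without advancing time (a new reading comes with each control period).
- capture(name): name is "scene" or "top" or "wrist"; returns the picture (384x512x3 uint8, red, green, blue); there is no depth.
- camera_info(name): a dict with "fovy" (degrees; the focal length in pixels is half the picture's height over the tangent of half this angle, whatever the lens; pixels are square), "cx", "cy" (the principal point, pixels), "xyz" and "orientation" of the camera in the world; the wrist camera has in their place "T_tool_cam" (4x4, takes a point from camera to tool coordinates, whose origin is the TCP and whose axes are the flange's). Camera axes: x right, y down, z forward; pixel columns grow to the right and rows downward; lengths in m; the calibration is good to about 2 mm. A picture is of the moment at which its call begins: read the wrist's pose just before it. camera_info takes no time and is no camera call.
- hand_in(): hands the job in; it is judged then, once.
The state is a dict: "time_s": time; "joint_positions": joint angles; "qvel": joint speeds; "tau": joint torques, N m; "position": TCP position; "tcp_rot": TCP orientation; "force": force on the tool from outside, world axes, zero at the start; "moment": the same for the moment, N m; "opening": opening from 0.0 (shut) to 1.0 (fully open); "grasp_force": force on a finger pad.
Only numpy, scipy, OpenCV 4.12 (cv2) and the standard library are available. Lean on these libraries where they do the work, as an engineer would, in place of code of your own. Each camera call takes 0.05 s, during which the arm holds its last target. There are 200 camera calls.

## Working session

There is one attempt and no reset: what is moved stays moved. The work goes in short steps, Python scripts to look and compute and a tool call to move; the robot and the scene stay as the last step left them, time stands still between calls to the robot, and variables do not carry over. Pictures are saved under pics/ and viewed, at most 17 in all, crops included, and the job is handed in when it is done.

Besides the shell and the picture viewer there is one more tool, called after ">>>" as name(argument=value, ...) on one line, values as JSON. drive_tool: Moves the arm, as the interface text tells. Its arguments: {"type":"object","properties":{"motion":{"type":"array","items":{"type":"array"}},"gripper":{"type":"number"}},"required":["motion"]}

```bash
mkdir -p pics; ls
python3 - <<'E'
from rig import *
import cv2
for n in("scene","top"):
    im=capture(n); cv2.imwrite(f"pics/{n}0.png",cv2.cvtColor(im,cv2.COLOR_RGB2BGR)); print(n,camera_info(n))
print(camera_info("wrist"))
s=read_state();print(s)
t=cv2.imread("pics/top0.png"); cv2.imwrite("pics/top0b.png",cv2.resize(t,(800,600),interpolation=cv2.INTER_CUBIC))
E
```

```text
pics
scene {'fovy': 52.36522659069295, 'cx': 251.86556749213827, 'cy': 191.82487939652736, 'xyz': array([0.84201819, 0.72696438, 0.92154194]), 'orientation': array([[-0.89272975,  0.33292711, -0.30363321],
       [ 0.45052276,  0.64765121, -0.61447307],
       [-0.00792633, -0.68535207, -0.72816874]])}
top {'fovy': 42.97854237770984, 'cx': 249.86432878678247, 'cy': 199.2505586451836, 'xyz': array([-0.17549123,  0.24423057,  1.59007751]), 'orientation': array([[-0.35721368, -0.85061179,  0.38582117],
       [-0.93400095,  0.32248746, -0.15376626],
       [ 0.0063729 , -0.41528475, -0.90966915]])}
{'fovy': 59.864264894017936, 'cx': 255.20678123958757, 'cy': 192.1466964547842, 'T_tool_cam': array([[-8.26524244e-05, -9.62361672e-01, -2.71771974e-01,
         7.48006860e-02],
       [ 9.99999996e-01, -8.79887984e-05,  7.44971262e-06,
         2.20103131e-04],
       [-3.10822073e-05, -2.71771972e-01,  9.62361675e-01,
        -1.63701740e-01],
       [ 0.00000000e+00,  0.00000000e+00,  0.00000000e+00,
         1.00000000e+00]])}
{'time_s': 0.1, 'joint_positions': array([-7.97846599e+01,  3.02723250e+01,  8.21478478e+01,  5.66216406e-04,
        6.76893440e+01, -1.02261587e+01]), 'qvel': array([ 0.03899875, -0.11042892, -0.09720043, -0.02586538,  0.0118495 ,
        0.00862629]), 'tau': array([-8.52072503e-05, -4.40986490e+01, -1.77150464e+01,  6.34216983e-02,
        5.33908478e-02, -5.05609114e-05]), 'position': array([ 0.21820736, -0.58498231,  0.22169023]), 'tcp_rot': array([[ 9.37030647e-01,  3.49246987e-01, -3.29990508e-04],
       [ 3.49246969e-01, -9.37028820e-01,  1.88274829e-03],
       [ 3.48333552e-04, -1.87944103e-03, -9.99998173e-01]]), 'force': array([ 0.33369729, -0.62682673,  0.0842675 ]), 'moment': array([-0.02099468,  0.0373751 ,  0.02050537]), 'grasp_force': 0.0, 'opening': 1.0005943009971188}
```

View pics/scene0.png

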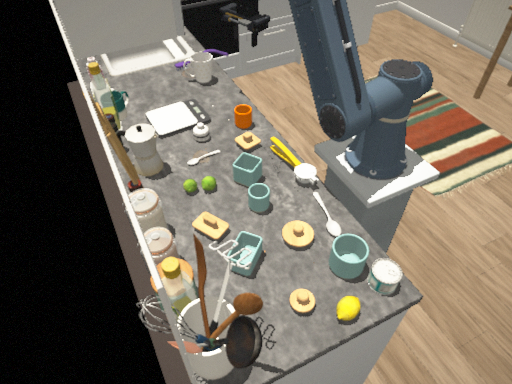

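View pics/top0b.png

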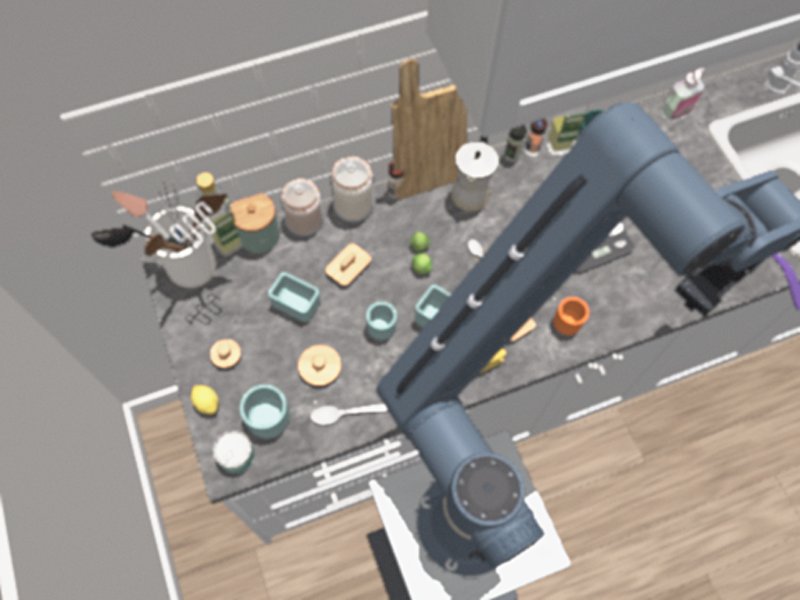

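Scene view shows canisters: large round (348,257), small round (259,198), square (248,170), oblong (243,252). Lids: large (298,234), small (303,301), square (248,141), oblong (211,226). Look-alikes: the orange canister (243,117), the white/teal tin (385,275), and the lidded glass jars and white cups. I leave those alone. Next is a close crop to confirm the choice.

Run:
```python
import cv2
t=cv2.imread("pics/scene0.png")[125:325,185:385]
cv2.imwrite("pics/c1.png",cv2.resize(t,(600,600),interpolation=cv2.INTER_CUBIC))
```

```text
(no output)
```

View pics/c1.png

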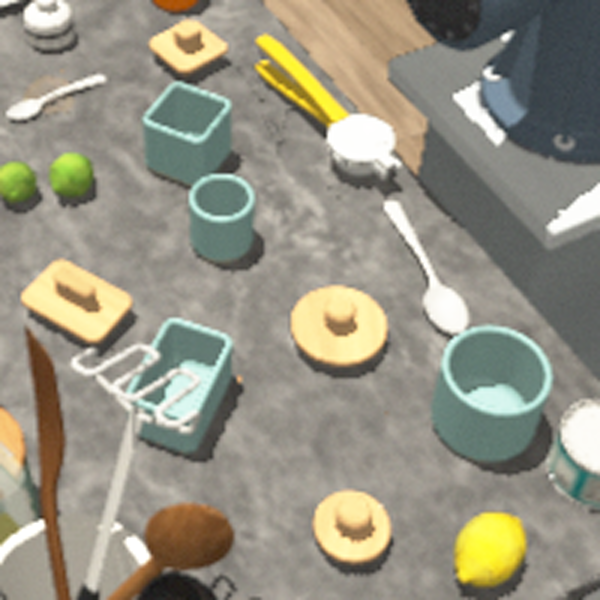

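```bash
cat > h.py <<'E'
import numpy as np,cv2
from rig import *
def cam(n):
    c=camera_info(n); f=192/np.tan(np.radians(c["fovy"]/2))
    if n=="wrist":
        s=read_state(); T=np.eye(4);T[:3,:3]=s["tcp_rot"];T[:3,3]=s["position"]
        T=T@c["T_tool_cam"]; R,p=T[:3,:3],T[:3,3]
    else: R,p=c["orientation"],c["xyz"]
    return f,c["cx"],c["cy"],R,p
def ray(c,u,v,z):
    f,cx,cy,R,p=c
    d=R@np.array([(u-cx)/f,(v-cy)/f,1.]); return p+d*(z-p[2])/d[2]
def proj(c,P):
    f,cx,cy,R,p=c
    q=(np.asarray(P)-p)@R; return np.c_[f*q[:,0]/q[:,2]+cx,f*q[:,1]/q[:,2]+cy]
E
python3 - <<'E'
from h import *
np.set_printoptions(precision=4,suppress=True)
c=cam("scene");t=cam("top")
pts={"LC":([(441,371),(551,374),(496,328),(496,416)],.084),"SC":([(190,201),(255,203),(222,176),(222,230)],.07),
"QC":([(178,84),(232,101),(194,143),(145,121)],.076),"OC":([(176,320),(233,350),(192,422),(133,385)],.062),
"LL":([(291,325),(388,325),(339,286),(339,362)],.024),"SL":([(314,525),(391,525),(352,491),(352,560)],.024),
"QL":([(149,47),(194,20),(228,46),(183,75)],.024),"OL":([(62,260),(132,298),(85,336),(22,296)],.024),
"kL":([(341,304)],.05),"kS":([(353,507)],.05),"kQ":([(188,34)],.05),"kO":([(76,280)],.05)}
for k,(q,z) in pts.items():
    P=np.array([ray(c,u/3+185-.33,v/3+125-.33,z) for u,v in q]); m=P.mean(0)
    e=np.diff(np.vstack([P,P[:1]]),axis=0) if len(q)>1 else np.zeros((1,3))
    print(k,m,"r",np.hypot(*m[:2]).round(3),"edges",np.linalg.norm(e,axis=1),"ang",np.degrees(np.arctan2(e[:,1],e[:,0])).round(0),"top",(proj(t,[m])[0]*1.5625).round(0))
E
```

```text
LC [0.3579 0.3159 0.084 ] r 0.477 edges [0.094  0.0629 0.0929 0.0604] ang [151. -79.  53. -76.] top [260. 406.]
SC [0.4691 0.0187 0.07  ] r 0.469 edges [0.0649 0.0499 0.0739 0.0502] ang [150. -76.  63. -78.] top [377. 316.]
QC [ 0.4437 -0.1109  0.076 ] r 0.457 edges [0.0651 0.0766 0.0622 0.0683] ang [ 127.   31.  -60. -147.] top [436. 306.]
OC [0.5895 0.176  0.062 ] r 0.615 edges [0.0621 0.0838 0.0646 0.0803] ang [ 120.   37.  -63. -144.] top [292. 294.]
LL [0.4231 0.1735 0.024 ] r 0.457 edges [0.0926 0.0645 0.0912 0.0606] ang [153. -75.  59. -72.] top [318. 365.]
SL [0.5229 0.3578 0.024 ] r 0.634 edges [0.0642 0.0435 0.0629 0.0426] ang [153. -74.  58. -74.] top [224. 354.]
QL [ 0.3666 -0.2657  0.024 ] r 0.453 edges [0.0746 0.0652 0.0752 0.0664] ang [-163.  102.   18.  -78.] top [512. 322.]
OL [0.6357 0.0275 0.024 ] r 0.636 edges [0.0876 0.0627 0.0814 0.0581] ang [ 119.   20.  -64. -154.] top [349. 264.]
kL [0.4215 0.1701 0.05  ] r 0.455 edges [0.] ang [0.] top [319. 361.]
kS [0.5231 0.3552 0.05  ] r 0.632 edges [0.] ang [0.] top [223. 349.]
kQ [ 0.3705 -0.2582  0.05  ] r 0.452 edges [0.] ang [0.] top [510. 317.]
kO [0.6328 0.0289 0.05  ] r 0.633 edges [0.] ang [0.] top [348. 260.]
```

```bash
cat >> h.py <<'E'
def plan(*targets):
    "targets (x,y,z,yaw deg or None): shift total in the tool's axes, then turn at the end"
    s=read_state();p=s["position"];R=s["tcp_rot"]
    tilt=np.cross(R[:,2],[0,0,-1]); print("t",round(s["time_s"],2),"pos",p.round(4),"J",s["joint_positions"].round(0),"tilt(tool)",(tilt@R).round(3),"open",round(s["opening"],3),"F",s["force"].round(1))
    yaw=np.degrees(np.arctan2(R[1,0],R[0,0])); print("yaw",yaw.round(1))
    for x,y,z,w in targets:
        a=np.radians(yaw); X=np.array([np.cos(a),np.sin(a),0]);Y=np.array([np.sin(a),-np.cos(a),0])
        d=np.array([x,y,z])-p; sh=np.array([d@X,d@Y,-d[2]])*1000; n=int(np.ceil(np.linalg.norm(sh)/48))
        dw=0 if w is None else (w-yaw+90)%180-90
        print("shift",sh.round(1),"rows",n,"each",(sh/max(n,1)).round(1),"turn z rad",-np.radians(dw).round(3))
        p=np.array([x,y,z]);yaw+=dw
def snap(name,scale=1):
    c=cam("wrist"); im=capture("wrist"); np.savez("pics/"+name+".npz",*c)
    cv2.imwrite("pics/"+name+".png",cv2.cvtColor(cv2.resize(im,None,fx=scale,fy=scale,interpolation=cv2.INTER_CUBIC),cv2.COLOR_RGB2BGR))
def wcam(name):
    d=np.load("pics/"+name+".npz"); a=[d[k] for k in d]; return float(a[0]),float(a[1]),float(a[2]),a[3],a[4]
E
python3 - <<'E'
from h import *
plan((.368,-.262,.16,15))
t=cam("top")
print("crock base",ray(t,190/1.5625,282/1.5625,0))
E
```

```text
t 0.1 pos [ 0.2182 -0.585   0.2217] J [-80.  30.  82.   0.  68. -10.] tilt(tool) [-0.002 -0.    -0.   ] open 1.001 F [ 0.3 -0.6  0.1]
yaw 20.4
shift [ 253.2 -250.3   61.7] rows 8 each [ 31.6 -31.3   7.7] turn z rad 0.095
crock base [0.73467673 0.38535878 0.        ]
```

>>> drive_tool(motion=[[[31.5,-31.3,7.7],[0,0,0]],[[31.5,-31.3,7.7],[0,0,0]],[[31.5,-31.3,7.7],[0,0,0]],[[31.5,-31.3,7.7],[0,0,0]],[[31.5,-31.3,7.7],[0,0,0]]], gripper=0.65)

```text
time_s: 0.6
position: [0.3115, -0.3821, 0.1835]
tcp_rot: [[0.937, 0.349, -0.0], [0.349, -0.937, 0.001], [0.0, -0.001, -1.0]]
force: [0.9, -0.1, 0.6]
opening: 0.679
grasp_force: 0.0
```

>>> drive_tool(motion=[[[31.5,-31.3,7.7],[0,0,0]],[[31.5,-31.3,7.7],[0,0,0]],[[31.5,-31.3,7.7],[0,0,0]],[[0,0,0],[0,0,0.094]],[[0,0,0],[0,0,0]]])

```text
time_s: 1.1
position: [0.3672, -0.2614, 0.1606]
tcp_rot: [[0.965, 0.263, -0.001], [0.263, -0.965, 0.001], [-0.001, -0.001, -1.0]]
force: [-0.9, -0.3, 0.2]
opening: 0.653
grasp_force: 0.0
```

Run:
```python
from h import *
plan((.368,-.262,.16,15)); snap("w1",1.4)
```

```text
t 1.1 pos [ 0.3672 -0.2614  0.1606] J [-50.  23. 110.  -0.  47.  25.] tilt(tool) [-0.001  0.001 -0.   ] open 0.653 F [-0.9 -0.3  0.2]
yaw 15.2
shift [0.6 0.8 0.6] rows 1 each [0.6 0.8 0.6] turn z rad 0.004
```

View pics/w1.png

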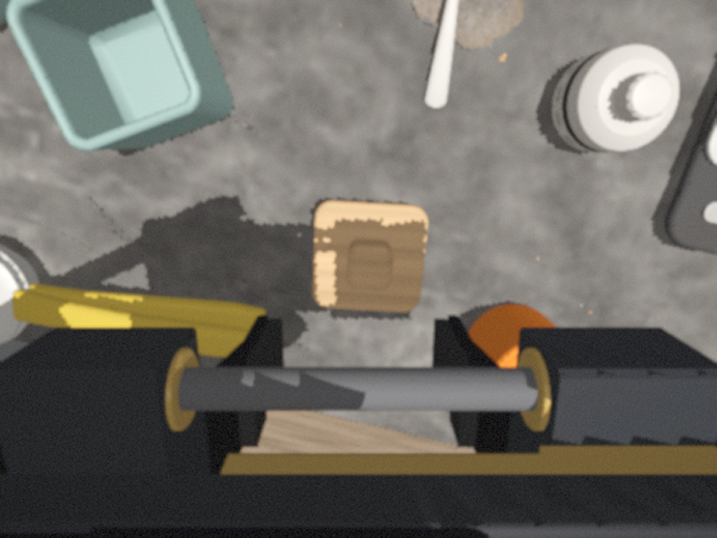

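Wrist view: square lid plate corners (313,200),(429,202),(424,314),(314,310), knob top about (370,265). The orange look-alike is near (515,330) and the square canister is upper left, with near rim corners (75,148),(200,107).

Run:
```python
from h import *
np.set_printoptions(precision=4,suppress=True)
c=wcam("w1");r=lambda u,v,z:ray(c,u/1.4,v/1.4,z)
P=np.array([r(u,v,.024) for u,v in[(313,200),(429,202),(424,314),(314,310)]])
e=np.diff(np.vstack([P,P[:1]]),axis=0);print(P.mean(0),np.linalg.norm(e,axis=1),np.degrees(np.arctan2(e[:,1],e[:,0])))
K=np.array([r(u,v,.05) for u,v in[(349,240),(392,240),(392,291),(349,291)]]);print(K.mean(0),np.linalg.norm(np.diff(K,axis=0),axis=1))
a,b=r(75,150,.076),r(202,107,.076);print("QC edge",a,b,np.linalg.norm(b-a),np.degrees(np.arctan2(*(b-a)[1::-1])))
t=cam("scene");print("orange",ray(t,243,112,.07))
```

```text
[ 0.3668 -0.2703  0.024 ] [0.0745 0.0769 0.0756 0.0752] [ -75.7544 -164.9403  103.024    14.2659]
[ 0.3686 -0.2694  0.05  ] [0.0258 0.0322 0.0266]
QC edge [ 0.395 -0.103  0.076] [ 0.433  -0.1626  0.076 ] 0.07061648583484462 -57.48864066969594
orange [ 0.333  -0.3697  0.07  ]
```

>>> drive_tool(motion=[[[-1.5,8.5,45],[0,0,0]],[[0,0,45],[0,0,0]],[[0,0,30],[0,0,0]],[[0,0,12],[0,0,0]],[[0,0,0],[0,0,0]]])

```text
time_s: 1.65
position: [0.3668, -0.2721, 0.0271]
tcp_rot: [[0.966, 0.259, -0.002], [0.259, -0.966, 0.003], [-0.001, -0.003, -1.0]]
force: [0.6, -0.2, 0.1]
opening: 0.652
grasp_force: 0.0
```

>>> drive_tool(motion=[[[0,0,0],[0,0,0]],[[0,0,0],[0,0,0]],[[0,0,0],[0,0,0]],[[0,0,0],[0,0,0]],[[0,0,0],[0,0,0]]], gripper=0)

```text
time_s: 2.15
position: [0.3677, -0.2714, 0.0297]
tcp_rot: [[0.966, 0.26, 0.0], [0.26, -0.966, -0.0], [0.0, 0.0, -1.0]]
force: [-1.0, 0.6, 4.4]
opening: 0.316
grasp_force: 30.0
```

>>> drive_tool(motion=[[[0,0,-20],[0,0,0]],[[0,0,-45],[0,0,0]],[[0,0,-45],[0,0,0]],[[0,0,-30],[0,0,0]],[[0,0,0],[0,0,0]]])

```text
time_s: 2.65
position: [0.3698, -0.2737, 0.1729]
tcp_rot: [[0.966, 0.26, 0.007], [0.26, -0.965, -0.008], [0.004, 0.009, -1.0]]
force: [0.4, -0.4, -1.4]
opening: 0.316
grasp_force: 30.0
```

Run:
```python
from h import *
plan((.445,-.112,.16,32.5),(.445,-.112,.089,None))
```

```text
t 2.65 pos [ 0.3698 -0.2737  0.1729] J [-50.  22. 109.   0.  49.  24.] tilt(tool) [ 0.009 -0.004  0.   ] open 0.316 F [ 0.4 -0.4 -1.4]
yaw 15.1
shift [ 114.7 -136.5   12.9] rows 4 each [ 28.7 -34.1   3.2] turn z rad -0.304
shift [ 0.  0. 71.] rows 2 each [ 0.   0.  35.5] turn z rad -0.0
```

>>> drive_tool(motion=[[[29,-33.5,2],[0,0,0]],[[29,-33.5,2],[0,0,0]],[[29,-33.5,2],[0,0,0]],[[29,-33.5,2],[0,0,0]],[[0,0,0],[0,0,-0.1]]])

```text
time_s: 3.15
position: [0.445, -0.1069, 0.1596]
tcp_rot: [[0.932, 0.363, -0.002], [0.363, -0.932, 0.003], [-0.001, -0.003, -1.0]]
force: [-0.6, 0.5, -1.2]
opening: 0.317
grasp_force: 30.0
```

>>> drive_tool(motion=[[[0,0,0],[0,0,-0.1]],[[0,0,0],[0,0,-0.1]],[[0,0,0],[0,0,0]],[[0,0,0],[0,0,0]],[[0,0,0],[0,0,0]]])

```text
time_s: 3.65
position: [0.4446, -0.112, 0.1605]
tcp_rot: [[0.847, 0.532, -0.001], [0.532, -0.847, 0.0], [-0.0, -0.001, -1.0]]
force: [-0.2, 0.3, -1.7]
opening: 0.314
grasp_force: 30.0
```

Run:
```python
from h import *
plan((.445,-.112,.089,32.5));snap("w2",1.4)
```

```text
t 3.65 pos [ 0.4446 -0.112   0.1605] J [-28.  23. 109.   0.  48.  30.] tilt(tool) [-0.001  0.    -0.   ] open 0.314 F [-0.2  0.3 -1.7]
yaw 32.1
shift [ 0.3  0.2 71.5] rows 2 each [ 0.2  0.1 35.8] turn z rad -0.006
```

View pics/w2.png

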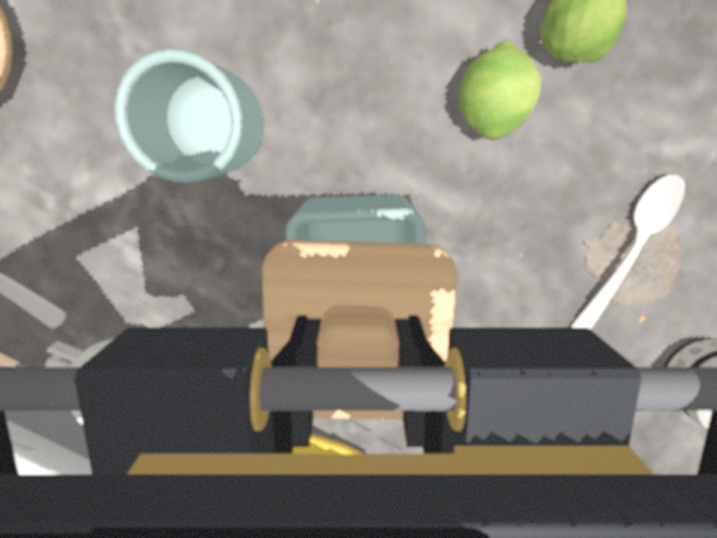

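Wrist view: the lid is held square and centred at u≈360. The square canister is right beneath (u 288–424, far wall v≈197–240), and the edges are parallel. Now lower it.

Run:
```python
from h import *
c=wcam("w2");a=np.radians(32.5);X=np.array([np.cos(a),np.sin(a),0]);Y=np.array([X[1],-X[0],0])
C=np.array([.445,-.112,0])
print(proj(c,[C+.038*X+s*.038*Y+np.array([0,0,z]) for z in(.076,0) for s in(-1,1)])*1.4)
```

```text
[[285.49184546 208.58789217]
 [428.11995496 207.72128192]
 [301.87764197 192.31748817]
 [412.10184491 191.63870795]]
```

>>> drive_tool(motion=[[[0,0,30],[0,0,0]],[[0,0,20],[0,0,0]],[[0,0,5],[0,0,0]],[[0,0,0],[0,0,0]]])

```text
time_s: 4.1
position: [0.4445, -0.112, 0.1054]
tcp_rot: [[0.846, 0.533, -0.002], [0.533, -0.846, 0.001], [-0.001, -0.002, -1.0]]
force: [-0.6, -1.8, -0.3]
opening: 0.316
grasp_force: 30.0
```

>>> drive_tool(motion=[[[0,0,6],[0,0,0]],[[0,0,5],[0,0,0]],[[0,0,3],[0,0,0]],[[0,0,1.5],[0,0,0]],[[0,0,0],[0,0,0]]])

```text
time_s: 4.6
position: [0.445, -0.112, 0.0904]
tcp_rot: [[0.846, 0.534, -0.0], [0.534, -0.846, 0.0], [0.0, -0.0, -1.0]]
force: [0.1, 0.3, -0.7]
opening: 0.31
grasp_force: 30.0
```

>>> drive_tool(motion=[[[0,0,0],[0,0,0]],[[0,0,0],[0,0,0]],[[0,0,0],[0,0,0]],[[0,0,-30],[0,0,0]],[[0,0,-40],[0,0,0]]], gripper=0.65)

```text
time_s: 5.1
position: [0.4435, -0.1114, 0.1598]
tcp_rot: [[0.846, 0.533, -0.005], [0.533, -0.846, 0.003], [-0.003, -0.005, -1.0]]
force: [-0.5, -0.2, 0.3]
opening: 0.626
grasp_force: 0.0
```

>>> drive_tool(motion=[[[0,0,0],[0,0,-0.145]],[[0,0,0],[0,0,-0.145]],[[0,0,0],[0,0,-0.145]],[[0,0,0],[0,0,-0.145]],[[0,0,0],[0,0,-0.145]]])

```text
time_s: 5.6
position: [0.4449, -0.112, 0.1607]
tcp_rot: [[0.274, 0.962, 0.0], [0.962, -0.274, -0.0], [-0.0, 0.0, -1.0]]
force: [-0.8, -0.5, -0.3]
opening: 0.65
grasp_force: 0.0
```

>>> drive_tool(motion=[[[0,0,0],[0,0,-0.145]],[[0,0,0],[0,0,-0.145]],[[0,0,0],[0,0,-0.145]],[[0,0,0],[0,0,-0.145]],[[0,0,0],[0,0,-0.145]]])

```text
time_s: 6.1
position: [0.4449, -0.112, 0.1606]
tcp_rot: [[-0.433, 0.901, 0.0], [0.901, 0.433, -0.0], [-0.0, 0.0, -1.0]]
force: [0.9, 0.1, 0.2]
opening: 0.646
grasp_force: 0.0
```

Run:
```python
from h import *
plan((.634,.028,.17,116)); snap("w3",1.2)
```

```text
t 6.1 pos [ 0.4449 -0.112   0.1606] J [-28.  23. 109.  -0.  48. -54.] tilt(tool) [ 0.  0. -0.] open 0.646 F [0.9 0.1 0.2]
yaw 115.7
shift [ 44.3 231.1  -9.4] rows 5 each [ 8.9 46.2 -1.9] turn z rad -0.006
```

View pics/w3.png

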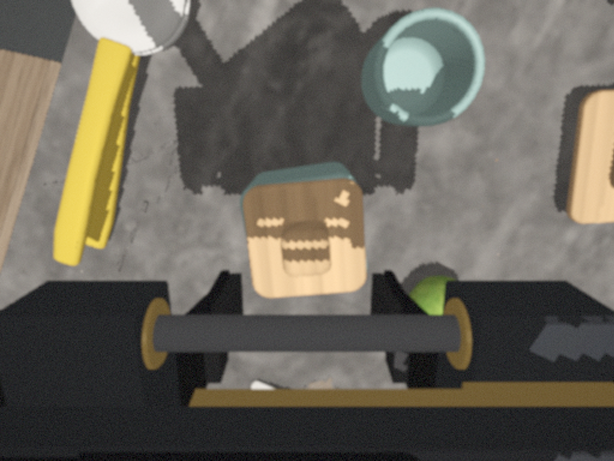

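Wrist view: the lid sits flush on the square canister. The small canister mouth is at about (425,67), and the oblong lid edge shows at the right. Before the oblong pick I check clearance to the tall jars.

Run:
```python
from h import *
t=cam("top");s=cam("scene")
for n,u,v in [("jar1 base",352,219),("jar2 base",304,236),("pot base",258,250),("moka base",470,208),("board",430,195)]:
    print(n,ray(t,u/1.5625,v/1.5625,0).round(3))
for n,u,v in [("jar1 lidtop?",142,198),("jar2 top",158,238)]:
  for z in(.1,.13): print(n,z,ray(s,u,v,z).round(3))
```

```text
jar1 base [ 0.762 -0.025 -0.   ]
jar2 base [0.758 0.098 0.   ]
pot base [0.76  0.213 0.   ]
moka base [ 0.689 -0.306  0.   ]
board [ 0.759 -0.229  0.   ]
jar1 lidtop? 0.1 [ 0.789 -0.088  0.1  ]
jar1 lidtop? 0.13 [ 0.791 -0.058  0.13 ]
jar2 top 0.1 [0.791 0.069 0.1  ]
jar2 top 0.13 [0.793 0.093 0.13 ]
```

>>> drive_tool(motion=[[[9,46,-2],[0,0,0]],[[9,46,-2],[0,0,0]],[[9,46,-2],[0,0,0]],[[9,46,-2],[0,0,0]],[[8,46,-2],[0,0,0]]])

```text
time_s: 6.65
position: [0.6352, 0.0276, 0.1706]
tcp_rot: [[-0.426, 0.905, -0.0], [0.905, 0.426, -0.0], [0.0, -0.0, -1.0]]
force: [-0.1, -0.1, -0.5]
opening: 0.651
grasp_force: 0.0
```

>>> drive_tool(motion=[[[0,0,0],[0,0,0]],[[0,0,0],[0,0,0]],[[0,0,0],[0,0,0]]])

```text
time_s: 6.95
position: [0.6324, 0.0257, 0.1699]
tcp_rot: [[-0.426, 0.904, -0.003], [0.904, 0.426, -0.0], [0.001, -0.002, -1.0]]
force: [-1.6, -0.3, -0.4]
opening: 0.65
grasp_force: 0.0
```

Run:
```python
from h import *
plan(); snap("w4",1.4)
```

```text
t 6.95 pos [0.6324 0.0257 0.1699] J [ -8.  34.  84.  -0.  62. -33.] tilt(tool) [-0.002 -0.001 -0.   ] open 0.65 F [-1.6 -0.3 -0.4]
yaw 115.2
```

View pics/w4.png

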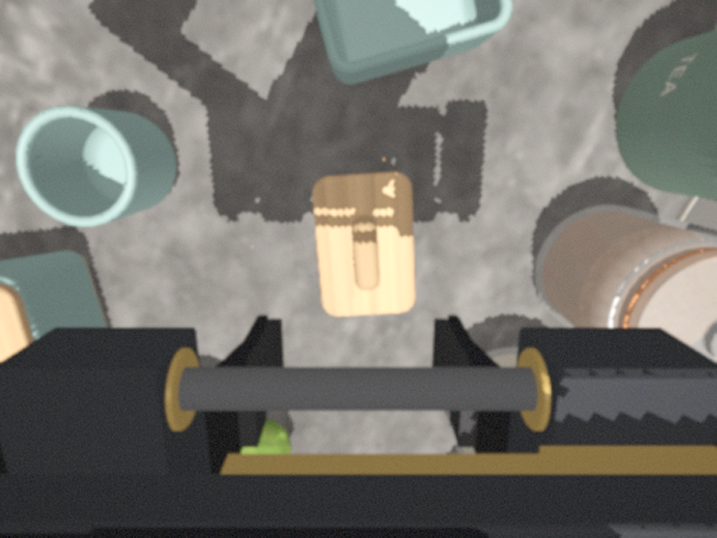

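Wrist view: oblong lid corners about (313,176),(412,172),(415,313),(322,318), with the bar knob from (365,225) to (367,290). The oblong canister near edge runs from (345,82) to (508,25).

Run:
```python
from h import *
np.set_printoptions(precision=4,suppress=True)
c=wcam("w4");r=lambda u,v,z:ray(c,u/1.4,v/1.4,z)
P=np.array([r(u,v,.024) for u,v in[(313,176),(412,172),(415,313),(322,318)]])
e=np.diff(np.vstack([P,P[:1]]),axis=0);print(P.mean(0),np.linalg.norm(e,axis=1),np.degrees(np.arctan2(e[:,1],e[:,0])))
a,b=r(364,223,.05),r(369,289,.05);print((a+b)/2,np.linalg.norm(a-b),np.degrees(np.arctan2(*(a-b)[1::-1])))
q=[r(u,v,.062) for u,v in[(345,83),(510,20),(316,0)]];print(q,np.degrees(np.arctan2(*(q[1]-q[0])[1::-1])),np.degrees(np.arctan2(*(q[2]-q[0])[1::-1])))
plan((.634,.028,.028,None))
# expected rim of OC
for ang in(28,31,34):
  X=np.array([np.cos(np.radians(ang)),np.sin(np.radians(ang)),0]);Y=np.array([-X[1],X[0],0]);C=np.array([.5895,.176,.062])
  print(ang,proj(c,[C-.05*X-.034*Y,C+.05*X-.034*Y,C-.05*X+.034*Y])*1.4)
```

```text
[0.6367 0.0299 0.024 ] [0.0646 0.0981 0.066  0.0993] [  27.5232  -61.7019 -151.4214  117.4586]
[0.6368 0.0302 0.05  ] 0.042757851220637175 119.7483208684142
[array([0.5827, 0.1157, 0.062 ]), array([0.6482, 0.1807, 0.062 ]), array([0.5522, 0.1459, 0.062 ])] 44.81104398807119 135.38864813048815
t 7.0 pos [0.6324 0.0254 0.1701] J [ -8.  34.  84.  -0.  62. -33.] tilt(tool) [-0.002 -0.001  0.   ] open 0.653 F [-0.6  0.3 -0.8]
yaw 115.2
shift [  1.6   2.5 142.1] rows 3 each [ 0.5  0.8 47.4] turn z rad -0.0
28 [[313.9666  52.443 ]
 [501.5898  42.5162]
 [303.913  -96.7473]]
31 [[317.7546  57.4707]
 [505.0073  36.8536]
 [300.9045 -90.2612]]
34 [[321.7546  62.2573]
 [508.1828  30.9924]
 [298.2129 -83.632 ]]
```

>>> drive_tool(motion=[[[2.3,5.8,40],[0,0,-0.047]],[[0,0,45],[0,0,0]],[[0,0,40],[0,0,0]],[[0,0,16],[0,0,0]],[[0,0,0],[0,0,0]]])

```text
time_s: 7.5
position: [0.6362, 0.03, 0.0275]
tcp_rot: [[-0.468, 0.884, -0.005], [0.884, 0.468, 0.001], [0.003, -0.004, -1.0]]
force: [-0.1, 0.0, 0.6]
opening: 0.648
grasp_force: 0.0
```

>>> drive_tool(motion=[[[0,0,0],[0,0,0]],[[0,0,0],[0,0,0]],[[0,0,0],[0,0,0]],[[0,0,0],[0,0,0]],[[0,0,0],[0,0,0]]], gripper=0)

```text
time_s: 8.0
position: [0.6387, 0.0307, 0.0303]
tcp_rot: [[-0.47, 0.883, 0.001], [0.883, 0.47, -0.0], [-0.001, 0.001, -1.0]]
force: [-0.4, 0.1, -0.1]
opening: 0.279
grasp_force: 0.0
```

>>> drive_tool(motion=[[[0,0,-20],[0,0,0]],[[0,0,-45],[0,0,0]],[[0,0,-45],[0,0,0]],[[0,0,-35],[0,0,0]],[[0,0,0],[0,0,0]]])

```text
time_s: 8.5
position: [0.6423, 0.0304, 0.181]
tcp_rot: [[-0.47, 0.883, 0.013], [0.883, 0.47, -0.002], [-0.007, 0.011, -1.0]]
force: [1.0, -0.6, 0.3]
opening: 0.008
grasp_force: 0.0
```

Run:
```python
from h import *
plan((.5895,.176,.17,32)); snap("w5",1.4)
```

```text
t 8.5 pos [0.6423 0.0304 0.181 ] J [ -7.  34.  82.   0.  63. -35.] tilt(tool) [ 0.011  0.007 -0.   ] open 0.008 F [ 1.  -0.6  0.3]
yaw 118.0
shift [153.3  21.8  11. ] rows 4 each [38.3  5.5  2.7] turn z rad 1.502
```

View pics/w5.png

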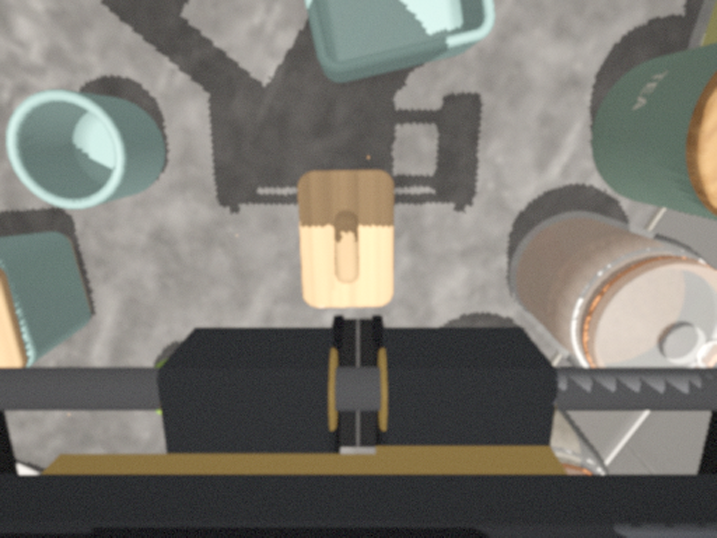

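The fingers were still closing when I lifted. The lid (298–394, 170–307) is undisturbed, so I go back down with a smaller opening.

Run:
```python
from h import *
c=wcam("w5");r=lambda u,v,z:ray(c,u/1.4,v/1.4,z)
a,b=r(346,213,.05),r(347,282,.05);print((a+b)/2,np.linalg.norm(a-b),np.degrees(np.arctan2(*(a-b)[1::-1])))
P=np.array([r(u,v,.024) for u,v in[(299,170),(394,170),(395,306),(302,306)]]);print(P.mean(0))
plan((.6367,.030,.029,None))
```

```text
[0.63584762 0.03143154 0.05      ] 0.04592141339072627 118.47039054728516
[0.63670818 0.03078447 0.024     ]
t 8.55 pos [0.6403 0.0306 0.178 ] J [ -7.  34.  82.   0.  63. -35.] tilt(tool) [0.006 0.004 0.   ] open 0.003 F [ 0.2 -0.5  0.1]
yaw 118.0
shift [  1.2  -3.4 149. ] rows 4 each [ 0.3 -0.9 37.2] turn z rad -0.0
```

>>> drive_tool(motion=[[[0,0,0],[0,0,0]],[[0,0,0],[0,0,0]]], gripper=0.45)

```text
time_s: 8.75
position: [0.6368, 0.0309, 0.1725]
tcp_rot: [[-0.47, 0.883, -0.004], [0.883, 0.47, 0.0], [0.002, -0.003, -1.0]]
force: [0.0, 0.6, -0.5]
opening: 0.112
grasp_force: 0.0
```

>>> drive_tool(motion=[[[0,0,0],[0,0,0]],[[0,0,35],[0,0,0]],[[0,0,35],[0,0,0]],[[0,0,20],[0,0,0]],[[0,0,0],[0,0,0]]])

```text
time_s: 9.25
position: [0.6348, 0.031, 0.0798]
tcp_rot: [[-0.47, 0.883, -0.01], [0.883, 0.47, 0.001], [0.006, -0.008, -1.0]]
force: [0.9, 0.8, -0.1]
opening: 0.443
grasp_force: 0.0
```

>>> drive_tool(motion=[[[0,0,35],[0,0,0]],[[0,0,18],[0,0,0]],[[0,0,1.5],[0,0,0]],[[0,0,0],[0,0,0]],[[0,0,0],[0,0,0]]])

```text
time_s: 9.75
position: [0.6396, 0.0305, 0.0315]
tcp_rot: [[-0.47, 0.883, 0.003], [0.883, 0.47, -0.0], [-0.002, 0.002, -1.0]]
force: [-0.3, -0.0, 0.5]
opening: 0.448
grasp_force: 0.0
```

>>> drive_tool(motion=[[[0,0,0],[0,0,0]],[[0,0,0],[0,0,0]],[[0,0,0],[0,0,0]],[[0,0,0],[0,0,0]],[[0,0,0],[0,0,0]]], gripper=0)

```text
time_s: 10.25
position: [0.6381, 0.0307, 0.03]
tcp_rot: [[-0.47, 0.883, -0.0], [0.883, 0.47, 0.0], [0.0, -0.0, -1.0]]
force: [-0.4, -0.3, 0.8]
opening: 0.178
grasp_force: 30.0
```

>>> drive_tool(motion=[[[0,0,0],[0,0,0]],[[0,0,0],[0,0,0]],[[0,0,0],[0,0,0]]])

```text
time_s: 10.55
position: [0.6381, 0.0307, 0.03]
tcp_rot: [[-0.47, 0.883, -0.0], [0.883, 0.47, -0.0], [0.0, -0.0, -1.0]]
force: [-1.5, -0.1, 1.7]
opening: 0.178
grasp_force: 30.0
```

Run:
```python
from h import *
s=cam("scene");t=cam("top")
for n,u,v in[("whisk tip",245,243),("whisk left",210,245),("wood spoon",200,240),("wood spoon2",250,300),("black",245,340)]:
  for z in(.2,.3,.4):
    p=ray(s,u,v,z); print(n,z,p.round(3),(proj(t,[p])[0]*1.5625).round(0))
```

```text
whisk tip 0.2 [0.626 0.253 0.2  ] [243. 262.]
whisk tip 0.3 [0.656 0.318 0.3  ] [198. 235.]
whisk tip 0.4 [0.686 0.384 0.4  ] [146. 205.]
whisk left 0.2 [0.699 0.222 0.2  ] [248. 229.]
whisk left 0.3 [0.719 0.292 0.3  ] [203. 206.]
whisk left 0.4 [0.739 0.362 0.4  ] [152. 179.]
wood spoon 0.2 [0.714 0.199 0.2  ] [256. 220.]
wood spoon 0.3 [0.732 0.272 0.3  ] [211. 197.]
wood spoon 0.4 [0.749 0.345 0.4  ] [159. 172.]
wood spoon2 0.2 [0.679 0.383 0.2  ] [175. 261.]
wood spoon2 0.3 [0.702 0.431 0.3  ] [136. 234.]
wood spoon2 0.4 [0.724 0.479 0.4  ] [ 91. 204.]
black 0.2 [0.724 0.452 0.2  ] [138. 253.]
black 0.3 [0.74 0.49 0.3 ] [101. 227.]
black 0.4 [0.757 0.528 0.4  ] [ 60. 198.]
```

>>> drive_tool(motion=[[[0,0,-20],[0,0,0]],[[0,0,-45],[0,0,0]],[[0,0,-45],[0,0,0]],[[0,0,-30],[0,0,0]],[[0,0,0],[0,0,0]]])

```text
time_s: 11.05
position: [0.642, 0.0304, 0.1752]
tcp_rot: [[-0.47, 0.883, 0.011], [0.883, 0.47, -0.001], [-0.006, 0.01, -1.0]]
force: [0.7, 0.6, -1.6]
opening: 0.174
grasp_force: 30.0
```

>>> drive_tool(motion=[[[37.8,6.3,0],[0,0,0]],[[37.8,6.3,0],[0,0,0]],[[37.8,6.3,0],[0,0,0]],[[37.8,6.3,0],[0,0,0]],[[0,0,0],[0,0,-0.14]]])

```text
time_s: 11.55
position: [0.5859, 0.1805, 0.1679]
tcp_rot: [[-0.595, 0.804, -0.005], [0.804, 0.595, 0.002], [0.004, -0.003, -1.0]]
force: [0.5, 0.1, 0.0]
opening: 0.178
grasp_force: 30.0
```

>>> drive_tool(motion=[[[0,0,0],[0,0,-0.15]],[[0,0,0],[0,0,-0.15]],[[0,0,0],[0,0,-0.15]],[[0,0,0],[0,0,-0.15]],[[0,0,0],[0,0,-0.15]]])

```text
time_s: 12.05
position: [0.5884, 0.176, 0.168]
tcp_rot: [[-0.983, 0.185, -0.003], [0.185, 0.983, -0.0], [0.003, -0.001, -1.0]]
force: [-0.3, -1.1, -0.2]
opening: 0.178
grasp_force: 30.0
```

>>> drive_tool(motion=[[[0,0,0],[0,0,-0.15]],[[0,0,0],[0,0,-0.15]],[[0,0,0],[0,0,-0.15]],[[0,0,0],[0,0,-0.15]],[[0,0,0],[0,0,-0.15]]])

```text
time_s: 12.55
position: [0.5884, 0.1759, 0.1679]
tcp_rot: [[-0.845, -0.535, -0.003], [-0.535, 0.845, -0.0], [0.003, 0.002, -1.0]]
force: [1.4, 0.8, -1.4]
opening: 0.18
grasp_force: 30.0
```

>>> drive_tool(motion=[[[0,0,0],[0,0,0]],[[0,0,0],[0,0,0]],[[0,0,0],[0,0,0]]])

```text
time_s: 12.85
position: [0.5891, 0.176, 0.1692]
tcp_rot: [[-0.849, -0.528, -0.001], [-0.528, 0.849, -0.0], [0.001, 0.001, -1.0]]
force: [-0.1, 0.2, -1.4]
opening: 0.177
grasp_force: 30.0
```

Run:
```python
from h import *
plan((.5895,.176,.092,32)); snap("w6",1.4)
```

```text
t 12.85 pos [0.5891 0.176  0.1692] J [   6.   33.   87.    0.   61. -116.] tilt(tool) [ 0.001 -0.001  0.   ] open 0.177 F [-0.1  0.2 -1.4]
yaw -148.1
shift [-0.3 -0.2 77.2] rows 2 each [-0.2 -0.1 38.6] turn z rad -0.002
```

View pics/w6.png

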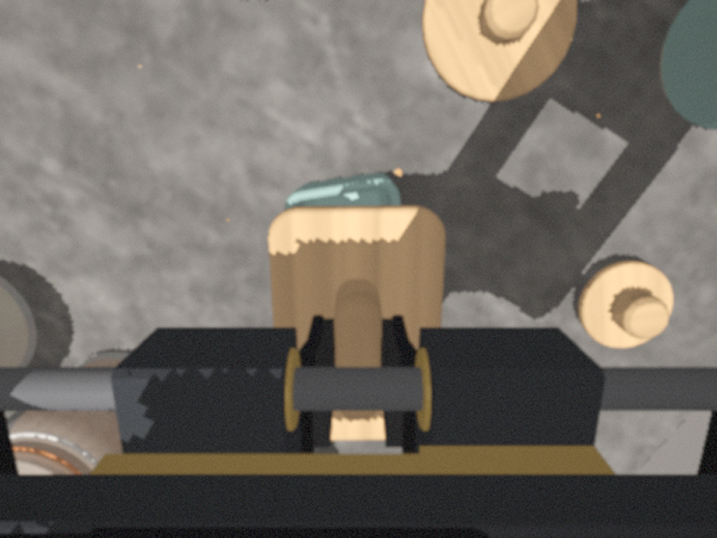

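Wrist view: the oblong lid is held well, but the canister end beneath it (290,192)–(395,172) is about 10° rotated against the lid. I fit the canister's silhouette in the scene and wrist pictures to get its yaw.

```bash
cat > fit.py <<'E'
from h import *
from scipy.optimize import minimize
def teal(im):
    h=cv2.cvtColor(im,cv2.COLOR_BGR2HSV); return cv2.inRange(h,(78,45,40),(100,255,255))
def hull(c,x,y,a,L,W,H,rc=.01):
    X=np.array([np.cos(a),np.sin(a),0]);Y=np.array([-X[1],X[0],0]);P=[]
    for z in(0,H):
        for i in(-1,1):
            for j in(-1,1):
                for t in np.linspace(0,np.pi/2,4):
                    P.append(np.array([x,y,z])+i*(L/2-rc+rc*np.cos(t))*X+j*(W/2-rc+rc*np.sin(t))*Y)
    return cv2.convexHull((proj(c,P)).astype(np.float32))
def fit(views,x0,dims,S=4):
    "views: (cam, bgr image 512x384, roi)"
    M=[(c,cv2.resize(teal(im),None,fx=S,fy=S,interpolation=cv2.INTER_LINEAR)>127,roi) for c,im,roi in views]
    def cost(p):
        e=0
        for c,m,(u0,v0,u1,v1) in M:
            g=np.zeros(m.shape,np.uint8); cv2.fillConvexPoly(g,np.round((hull(c,p[0]/1e3,p[1]/1e3,np.radians(p[2]),*dims)+.5)*S*16).astype(np.int32),1,shift=4)
            s=np.s_[v0*S:v1*S,u0*S:u1*S]; e+=np.sum((g[s]>0)!=m[s])/S**2
        return e
    x0=np.array(x0,float)
    r=minimize(cost,x0,method="Nelder-Mead",options=dict(initial_simplex=[x0,x0+[8,0,0],x0+[0,8,0],x0+[0,0,8]],maxiter=120))
    return r.x.round(1),r.fun
E
python3 - <<'E'
from fit import *
d=(.1,.068,.062)
s=(cam("scene"),cv2.imread("pics/scene0.png"),(222,224,275,282))
w=[(wcam(n),cv2.resize(cv2.imread(f"pics/{n}.png"),(512,384),interpolation=cv2.INTER_AREA),(215,0,375,70)) for n in("w4","w5")]
for v in([s],[w[0]],[s]+w): print(fit(v,(589,176,38),d))
plan()
E
```

```text
(array([584. , 172. ,  55.6]), np.float64(678.0625))
(array([544.6, 219.6,  60.2]), np.float64(0.0))
(array([487.7, 266.7,  64.7]), np.float64(502.125))
t 12.9 pos [0.5893 0.176  0.1695] J [   6.   33.   86.    0.   61. -116.] tilt(tool) [ 0.    -0.001 -0.   ] open 0.177 F [ 1.   0.1 -1.3]
yaw -148.1
```

Run:
```python
from fit import *
def p(f,sc,pts):
    im=cv2.cvtColor(cv2.resize(cv2.imread(f),(512,384),interpolation=cv2.INTER_AREA),cv2.COLOR_BGR2HSV)
    for u,v in pts: print(f,u,v,im[int(v/sc),int(u/sc)])
p("pics/scene0.png",1,[(237,255),(247,245),(245,262),(258,242),(225,270)])
p("pics/w4.png",1.4,[(345,60),(420,55),(430,10),(560,60),(500,10)])
```

```text
pics/scene0.png 237 255 [ 80  45 126]
pics/scene0.png 247 245 [ 79  51 201]
pics/scene0.png 245 262 [ 82  37 243]
pics/scene0.png 258 242 [ 82  48 137]
pics/scene0.png 225 270 [ 23  22 154]
pics/w4.png 345 60 [ 83  36 140]
pics/w4.png 420 55 [ 83  35 124]
pics/w4.png 430 10 [ 82  26 248]
pics/w4.png 560 60 [ 16  16 179]
pics/w4.png 500 10 [ 84  37 166]
```

```bash
sed -i 's/return cv2.inRange(h,.*/return cv2.morphologyEx(cv2.inRange(h,(70,20,40),(97,255,255)),cv2.MORPH_CLOSE,np.ones((5,5)))/' fit.py
python3 - <<'E'
from fit import *
d=(.1,.068,.062)
s=(cam("scene"),cv2.imread("pics/scene0.png"),(222,224,275,282))
w=[(wcam(n),cv2.resize(cv2.imread(f"pics/{n}.png"),(512,384),interpolation=cv2.INTER_AREA),(215,0,375,70)) for n in("w4","w5")]
for v in([s],[w[0]],[s]+w): print(fit(v,(589,176,38),d), [int((teal(q[1])[q[2][1]:q[2][3],q[2][0]:q[2][2]]>0).sum()) for q in v])
q=(cam("scene"),cv2.imread("pics/scene0.png"),(222,160,275,198))
E
```

```text
(array([590.3, 170.9,  45. ]), np.float64(136.5625)) [1086]
(array([591.1, 174.4,  40.3]), np.float64(71.5625)) [5990]
(array([591. , 174.3,  40.6]), np.float64(320.9375)) [1086, 5990, 6018]
```

>>> drive_tool(motion=[[[0,0,0],[0,0,-0.08]],[[0,-2.5,0],[0,0,-0.08]],[[0,0,10],[0,0,0]],[[0,0,0],[0,0,0]],[[0,0,0],[0,0,0]]])

```text
time_s: 13.4
position: [0.5904, 0.174, 0.1592]
tcp_rot: [[-0.754, -0.657, -0.002], [-0.657, 0.754, -0.0], [0.001, 0.001, -1.0]]
force: [0.3, 0.3, -1.5]
opening: 0.179
grasp_force: 30.0
```

Run:
```python
from fit import *
snap("w7",1.4); plan((.591,.1743,.092,41))
c=wcam("w7");im=cv2.imread("pics/w7.png")
for col,a in(((0,0,255),41),((255,0,0),45)):
    cv2.polylines(im,[np.round(hull(c,.591,.1743,np.radians(a),.1,.068,.062)*1.4).astype(np.int32)],True,col,1)
cv2.imwrite("pics/w7b.png",cv2.resize(im[120:420,180:540],(720,600)))
```

```text
t 13.45 pos [0.5907 0.174  0.1595] J [   6.   34.   87.    0.   59. -125.] tilt(tool) [ 0.001 -0.001  0.   ] open 0.178 F [ 0.1 -1.2 -0.9]
yaw -138.9
shift [-0.4  0.  67.5] rows 2 each [-0.2  0.  33.8] turn z rad 0.001
```

View pics/w7b.png

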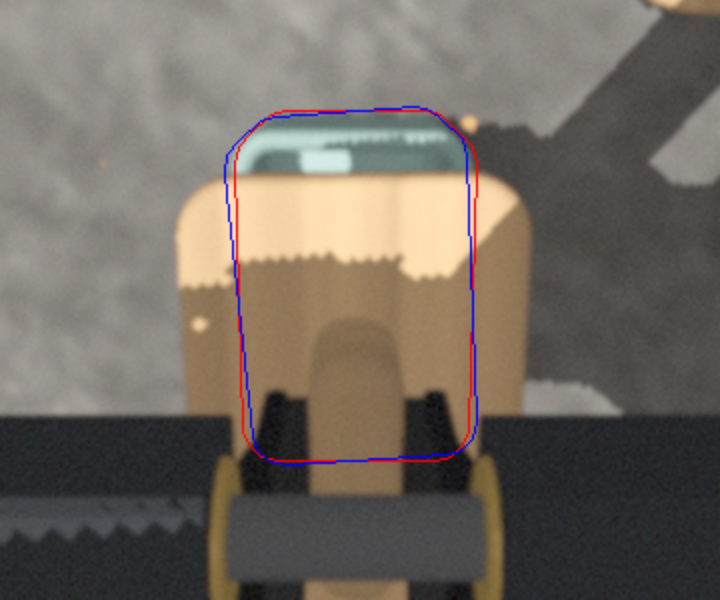

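The crop with the fitted outline (red, 41°) matches the visible teal end (237–475 wide). The lid is centred at 354 against 356 and parallel, so I lower it.

>>> drive_tool(motion=[[[0,0,35],[0,0,0]],[[0,0,25],[0,0,0]],[[0,0,6],[0,0,0]],[[0,0,0],[0,0,0]],[[0,0,0],[0,0,0]]])

```text
time_s: 13.95
position: [0.592, 0.1742, 0.095]
tcp_rot: [[-0.753, -0.658, 0.002], [-0.658, 0.753, 0.0], [-0.002, -0.001, -1.0]]
force: [0.2, -0.2, -1.3]
opening: 0.178
grasp_force: 30.0
```

>>> drive_tool(motion=[[[0,0,6],[0,0,0]],[[0,0,5],[0,0,0]],[[0,0,4],[0,0,0]],[[0,0,1.5],[0,0,0]],[[0,0,0],[0,0,0]]])

```text
time_s: 14.45
position: [0.5908, 0.174, 0.0772]
tcp_rot: [[-0.753, -0.658, -0.001], [-0.658, 0.753, -0.0], [0.0, 0.0, -1.0]]
force: [-0.1, -0.3, -0.9]
opening: 0.18
grasp_force: 30.0
```

>>> drive_tool(motion=[[[0,0,0],[0,0,0]],[[0,0,0],[0,0,0]]])

```text
time_s: 14.65
position: [0.5912, 0.174, 0.0776]
tcp_rot: [[-0.753, -0.658, 0.0], [-0.658, 0.753, 0.0], [-0.0, -0.0, -1.0]]
force: [0.4, -0.0, -1.9]
opening: 0.177
grasp_force: 30.0
```

>>> drive_tool(motion=[[[0,0,1.5],[0,0,0]],[[0,0,0],[0,0,0]]])

```text
time_s: 14.85
position: [0.5913, 0.174, 0.0762]
tcp_rot: [[-0.753, -0.658, 0.001], [-0.658, 0.753, 0.0], [-0.001, -0.0, -1.0]]
force: [-0.1, 0.5, -0.7]
opening: 0.179
grasp_force: 30.0
```

>>> drive_tool(motion=[[[0,0,0],[0,0,0]],[[0,0,0],[0,0,0]],[[0,0,0],[0,0,0]],[[0,0,0],[0,0,0]],[[0,0,-40],[0,0,0]]], gripper=0.6)

```text
time_s: 15.35
position: [0.5867, 0.1734, 0.1112]
tcp_rot: [[-0.753, -0.658, -0.013], [-0.658, 0.753, -0.001], [0.01, 0.007, -1.0]]
force: [-0.2, 0.0, 0.8]
opening: 0.537
grasp_force: 0.0
```

>>> drive_tool(motion=[[[0,0,-45],[0,0,0]],[[32,27.4,0],[0,0,0]],[[32,27.4,0],[0,0,0]],[[32,27.4,0],[0,0,0]],[[32,27.4,0],[0,0,0]]])

```text
time_s: 15.85
position: [0.4209, 0.1722, 0.1612]
tcp_rot: [[-0.753, -0.658, 0.001], [-0.658, 0.753, 0.0], [-0.001, -0.0, -1.0]]
force: [-0.2, 0.0, -0.0]
opening: 0.6
grasp_force: 0.0
```

>>> drive_tool(motion=[[[0,0,0],[0,0,0]],[[0,0,0],[0,0,0]],[[0,0,0],[0,0,0]]])

```text
time_s: 16.15
position: [0.4246, 0.1725, 0.1615]
tcp_rot: [[-0.753, -0.658, 0.003], [-0.658, 0.753, 0.0], [-0.003, -0.002, -1.0]]
force: [0.3, 0.5, -0.3]
opening: 0.599
grasp_force: 0.0
```

Run:
```python
from h import *
plan(); snap("w8",1.4)
im=capture("scene"); cv2.imwrite("pics/s2.png",cv2.cvtColor(im,cv2.COLOR_RGB2BGR))
a=cv2.imread("pics/w8.png"); b=cv2.resize(cv2.imread("pics/s2.png")[125:325,185:385],None,fx=2.5,fy=2.5)
a=cv2.resize(a,(512,384)); o=np.zeros((384,796,3),np.uint8); o[:,:512]=a; o[:284,512:]=cv2.resize(b,(284,284)); cv2.imwrite("pics/w8b.png",o)
```

```text
t 16.15 pos [0.4246 0.1725 0.1615] J [   8.   23.  109.   -0.   47. -123.] tilt(tool) [-0.002  0.003  0.   ] open 0.599 F [ 0.3  0.5 -0.3]
yaw -138.9
```

View pics/w8b.png

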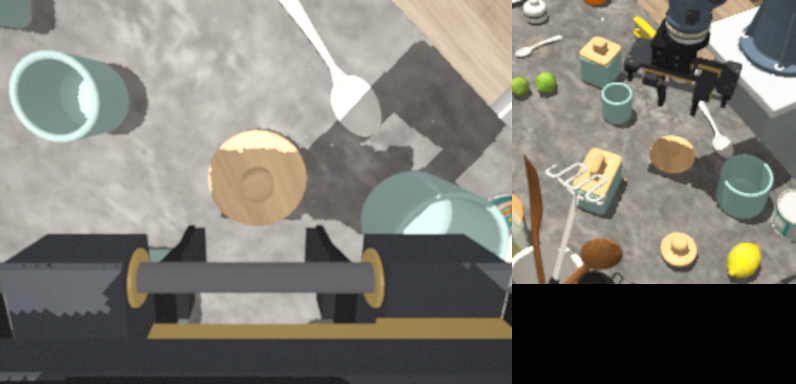

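Right inset: the square and oblong canisters are both closed flat. Wrist view (512-px frame): large lid plate centre (257,178), knob (257,185), small canister rim centre about (55,95).

Run:
```python
from h import *
c=wcam("w8");r=lambda u,v,z:ray(c,u,v,z)
for q,z in [([(208,178),(307,178),(257,130),(257,225)],.024),([(239,185),(274,185),(257,168),(257,203)],.05),([(10,92),(98,100),(48,52),(64,139)],.07)]:
    P=np.array([r(u,v,z) for u,v in q]);print(P.mean(0).round(4),np.linalg.norm(P[0]-P[1]),np.linalg.norm(P[2]-P[3]))
plan((.4215,.172,.029,None))
```

```text
[0.4226 0.1724 0.024 ] 0.09181057221382233 0.09059932099030071
[0.4226 0.1717 0.05  ] 0.029831340519479187 0.03086911454495255
[0.4654 0.012  0.07  ] 0.06410760425039509 0.061529630637617995
t 16.25 pos [0.4245 0.1724 0.1612] J [   8.   23.  109.   -0.   48. -123.] tilt(tool) [-0.001  0.002  0.   ] open 0.596 F [ 1.1 -0.2 -0.2]
yaw -138.9
shift [  2.5   1.7 132.2] rows 3 each [ 0.8  0.6 44.1] turn z rad -0.0
```

>>> drive_tool(motion=[[[1.7,1,45],[0,0,0]],[[0,0,45],[0,0,0]],[[0,0,30],[0,0,0]],[[0,0,12],[0,0,0]],[[0,0,0],[0,0,0]]])

```text
time_s: 16.75
position: [0.4206, 0.1716, 0.0268]
tcp_rot: [[-0.753, -0.658, -0.004], [-0.658, 0.753, -0.001], [0.003, 0.002, -1.0]]
force: [-0.6, -0.2, 0.2]
opening: 0.596
grasp_force: 0.0
```

>>> drive_tool(motion=[[[0,0,0],[0,0,0]],[[0,0,0],[0,0,0]],[[0,0,0],[0,0,0]],[[0,0,0],[0,0,0]],[[0,0,0],[0,0,0]]], gripper=0)

```text
time_s: 17.25
position: [0.4213, 0.1721, 0.0298]
tcp_rot: [[-0.753, -0.658, 0.002], [-0.658, 0.753, 0.0], [-0.002, -0.001, -1.0]]
force: [0.4, 0.2, 5.8]
opening: 0.33
grasp_force: 30.0
```

Run:
```python
from fit import *
d=(.094,.094,.084)
import fit as F
F.hull.__defaults__=(.046999,)
s=(cam("scene"),cv2.imread("pics/scene0.png"),(325,228,371,282))
print(F.fit([s],(358,316,0),d))
s=(cam("scene"),cv2.imread("pics/scene0.png"),(240,180,275,218))
w=(wcam("w8"),cv2.resize(cv2.imread("pics/w8.png"),(512,384),interpolation=cv2.INTER_AREA),(0,40,140,150))
F.hull.__defaults__=(.032999,)
d=(.066,.066,.07)
print(F.fit([s],(467,16,0),d),F.fit([w],(467,16,0),d))
plan((.358,.316,.2,None))
```

```text
(array([352.8, 311.2,  10.1]), np.float64(59.625))
(array([462.4,   1.5,  29.1]), np.float64(95.9375)) (array([467. ,  11. ,   9.3]), np.float64(581.3125))
t 17.25 pos [0.4213 0.1721 0.0298] J [   8.   38.  115.    0.   27. -123.] tilt(tool) [-0.001  0.002 -0.   ] open 0.33 F [0.4 0.2 5.8]
yaw -138.8
shift [ -47.   150.1 -170.2] rows 5 each [ -9.4  30.  -34. ] turn z rad -0.0
```

>>> drive_tool(motion=[[[0,0,-20],[0,0,0]],[[0,0,-45],[0,0,0]],[[0,0,-45],[0,0,0]],[[0,0,-35],[0,0,0]],[[-27,30,0],[0,0,0]]])

```text
time_s: 17.75
position: [0.4243, 0.2106, 0.1786]
tcp_rot: [[-0.756, -0.654, 0.009], [-0.654, 0.756, 0.001], [-0.008, -0.006, -1.0]]
force: [1.3, 1.0, -1.5]
opening: 0.331
grasp_force: 30.0
```

>>> drive_tool(motion=[[[-27,30,0],[0,0,0]],[[-27,30,0],[0,0,0]],[[-27,30,0],[0,0,0]],[[-27,30,0],[0,0,0]],[[0,0,0],[0,0,0]]])

```text
time_s: 18.25
position: [0.4236, 0.3783, 0.1741]
tcp_rot: [[-0.75, -0.661, 0.002], [-0.661, 0.75, 0.003], [-0.004, 0.001, -1.0]]
force: [-0.7, -0.9, -1.8]
opening: 0.332
grasp_force: 30.0
```

>>> drive_tool(motion=[[[0,0,0],[0,0,0]],[[0,0,0],[0,0,0]],[[0,0,0],[0,0,0]]])

```text
time_s: 18.55
position: [0.4232, 0.3723, 0.1738]
tcp_rot: [[-0.754, -0.657, -0.001], [-0.657, 0.754, -0.001], [0.001, 0.0, -1.0]]
force: [0.2, 0.3, -0.9]
opening: 0.33
grasp_force: 30.0
```

Run:
```python
from h import *
plan((.356,.314,.175,None)); snap("w9",1.4)
```

```text
t 18.55 pos [0.4232 0.3723 0.1738] J [  30.   29.   94.   -0.   57. -101.] tilt(tool) [ 0.    -0.001 -0.   ] open 0.33 F [ 0.2  0.3 -0.9]
yaw -138.9
shift [89.   0.2 -1.2] rows 2 each [44.5  0.1 -0.6] turn z rad -0.0
```

View pics/w9.png

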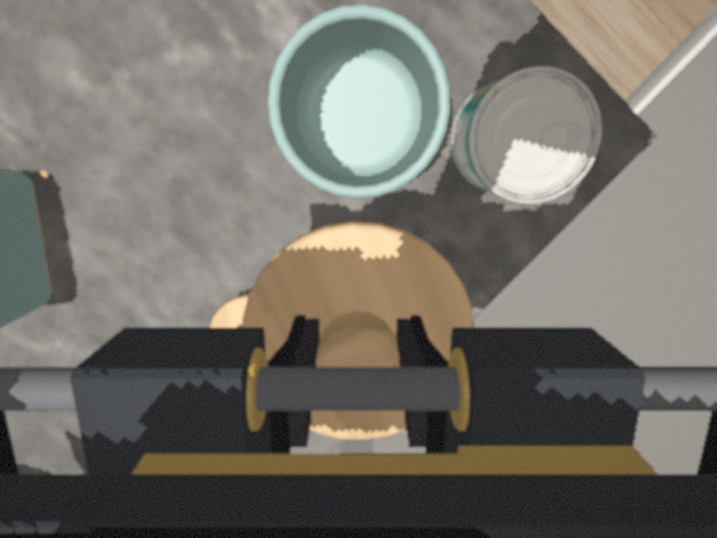

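Wrist view: large canister rim spans u 269–450, v 6–197, centre about (359,101). The large lid is held straight, and the tin at (530,135) is low.

Run:
```python
from h import *
c=wcam("w9");P=np.array([ray(c,u/1.4,v/1.4,.084) for u,v in [(269,101),(450,101),(359,6),(359,197)]]);m=P.mean(0)
print(m,P[:2].mean(0),P[2:].mean(0),np.linalg.norm(P[0]-P[1]),np.linalg.norm(P[2]-P[3]))
plan((P[:2].mean(0)[0],P[:2].mean(0)[1],.175,None),(P[2:].mean(0)[0],P[2:].mean(0)[1],.175,None))
```

```text
[0.35433552 0.31319794 0.084     ] [0.35324883 0.3124192  0.084     ] [0.35542221 0.31397668 0.084     ] 0.09274701599740912 0.09262769868970462
t 18.6 pos [0.4234 0.3724 0.1739] J [  30.   29.   94.   -0.   57. -101.] tilt(tool) [ 0.    -0.001  0.   ] open 0.331 F [ 0.9  0.6 -1.2]
yaw -138.9
shift [92.3  0.8 -1.1] rows 2 each [46.2  0.4 -0.6] turn z rad -0.0
shift [-2.7 -0.3 -0. ] rows 1 each [-2.7 -0.3 -0. ] turn z rad -0.0
```

>>> drive_tool(motion=[[[30,0.8,0],[0,0,0]],[[30,0,0],[0,0,0]],[[31,0,0],[0,0,0]],[[0,0,10],[0,0,0]],[[0,0,20],[0,0,0]]])

```text
time_s: 19.1
position: [0.3557, 0.3142, 0.1451]
tcp_rot: [[-0.754, -0.657, 0.004], [-0.657, 0.754, 0.002], [-0.005, -0.001, -1.0]]
force: [0.2, 1.0, -0.8]
opening: 0.333
grasp_force: 30.0
```

>>> drive_tool(motion=[[[0,0,20],[0,0,0]],[[0,0,6],[0,0,0]],[[0,0,0],[0,0,0]],[[0,0,0],[0,0,0]],[[0,0,0],[0,0,0]]])

```text
time_s: 19.6
position: [0.3552, 0.3148, 0.1187]
tcp_rot: [[-0.753, -0.658, 0.002], [-0.658, 0.753, 0.001], [-0.002, -0.0, -1.0]]
force: [0.5, -0.1, -1.7]
opening: 0.328
grasp_force: 30.0
```

>>> drive_tool(motion=[[[0,0,6],[0,0,0]],[[0,0,6],[0,0,0]],[[0,0,5],[0,0,0]],[[0,0,1.5],[0,0,0]],[[0,0,0],[0,0,0]]])

```text
time_s: 20.1
position: [0.3542, 0.3143, 0.099]
tcp_rot: [[-0.753, -0.658, -0.001], [-0.658, 0.753, -0.0], [0.001, 0.0, -1.0]]
force: [-0.4, 0.3, -1.3]
opening: 0.329
grasp_force: 30.0
```

>>> drive_tool(motion=[[[0,0,0],[0,0,0]],[[0,0,0],[0,0,0]]])

```text
time_s: 20.3
position: [0.3545, 0.3145, 0.0995]
tcp_rot: [[-0.753, -0.658, 0.0], [-0.658, 0.753, 0.0], [-0.0, -0.0, -1.0]]
force: [0.2, -0.5, -1.6]
opening: 0.327
grasp_force: 30.0
```

>>> drive_tool(motion=[[[0,0,1.5],[0,0,0]],[[0,0,0],[0,0,0]]])

```text
time_s: 20.5
position: [0.3544, 0.3144, 0.0979]
tcp_rot: [[-0.753, -0.658, 0.0], [-0.658, 0.753, 0.0], [-0.0, -0.0, -1.0]]
force: [-0.9, 0.6, -1.8]
opening: 0.333
grasp_force: 30.0
```

>>> drive_tool(motion=[[[0,0,0],[0,0,0]],[[0,0,0],[0,0,0]],[[0,0,0],[0,0,0]],[[0,0,0],[0,0,0]],[[0,0,-25],[0,0,0]]], gripper=0.6)

```text
time_s: 21.0
position: [0.3527, 0.3134, 0.1212]
tcp_rot: [[-0.753, -0.658, -0.006], [-0.658, 0.753, -0.003], [0.006, 0.001, -1.0]]
force: [-0.9, 0.0, 0.3]
opening: 0.585
grasp_force: 0.0
```

>>> drive_tool(motion=[[[0,0,-40],[0,0,0]],[[-38.6,-19.8,0],[0,0,0]],[[-38.6,-19.8,0],[0,0,0]],[[-38.6,-19.8,0],[0,0,0]],[[-38.6,-19.8,0],[0,0,0]]])

```text
time_s: 21.5
position: [0.5243, 0.3567, 0.1633]
tcp_rot: [[-0.753, -0.658, 0.0], [-0.658, 0.753, 0.0], [-0.0, -0.0, -1.0]]
force: [0.2, -0.1, 0.4]
opening: 0.603
grasp_force: 0.0
```

>>> drive_tool(motion=[[[0,0,0],[0,0,0]],[[0,0,0],[0,0,0]],[[0,0,0],[0,0,0]]])

```text
time_s: 21.8
position: [0.5209, 0.3558, 0.1623]
tcp_rot: [[-0.753, -0.658, -0.003], [-0.658, 0.753, -0.001], [0.003, 0.001, -1.0]]
force: [-1.0, -0.3, -0.0]
opening: 0.597
grasp_force: 0.0
```

Run:
```python
from h import *
plan(); snap("w10",1.4)
```

```text
t 21.8 pos [0.5209 0.3558 0.1623] J [  24.   35.   84.    0.   61. -107.] tilt(tool) [ 0.001 -0.003 -0.   ] open 0.597 F [-1.  -0.3 -0. ]
yaw -138.8
```

View pics/w10.png

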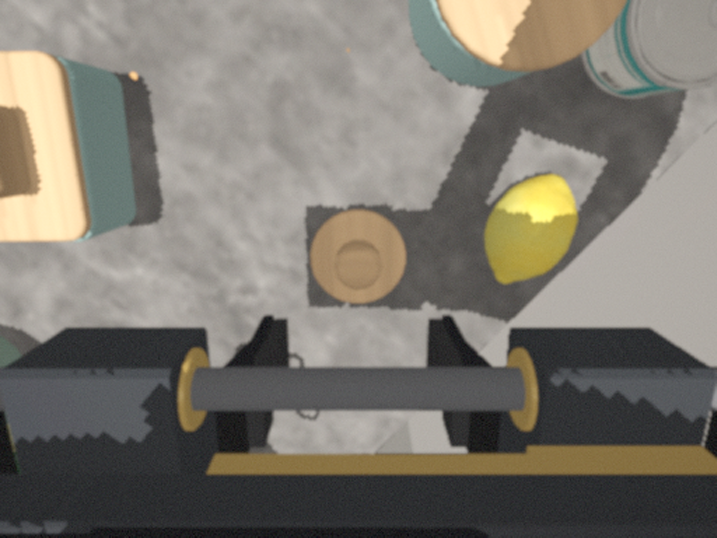

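Wrist view: small lid plate centre (358,256), knob (358,265). The lemon's near edge at u=485 is about 85 mm off, so it's clear of the fingers.

Run:
```python
from h import *
c=wcam("w10")
for q,z in [([(311,256),(406,256),(358,209),(358,304)],.024),([(335,265),(382,265),(358,241),(358,289)],.05)]:
    P=np.array([ray(c,u/1.4,v/1.4,z) for u,v in q]);print(P.mean(0).round(4),np.linalg.norm(P[0]-P[1]),np.linalg.norm(P[2]-P[3]))
plan((*P.mean(0)[:2],.029,None))
```

```text
[0.5224 0.3577 0.024 ] 0.06336757549391214 0.06537904211014327
[0.5215 0.3568 0.05  ] 0.028807421133612558 0.030481244822097908
t 21.85 pos [0.5209 0.3559 0.1626] J [  24.   35.   84.    0.   61. -107.] tilt(tool) [ 0.001 -0.002 -0.   ] open 0.601 F [-0.1  0.3 -0.2]
yaw -138.8
shift [ -1.    0.2 133.6] rows 3 each [-0.3  0.1 44.5] turn z rad -0.0
```

>>> drive_tool(motion=[[[0,0,45],[0,0,0]],[[0,0,45],[0,0,0]],[[0,0,30],[0,0,0]],[[0,0,13],[0,0,0]],[[0,0,0],[0,0,0]]])

```text
time_s: 22.35
position: [0.5207, 0.3558, 0.0284]
tcp_rot: [[-0.753, -0.658, -0.004], [-0.658, 0.753, -0.002], [0.004, 0.001, -1.0]]
force: [-0.1, -0.4, -0.0]
opening: 0.599
grasp_force: 0.0
```

>>> drive_tool(motion=[[[0,0,0],[0,0,0]],[[0,0,0],[0,0,0]],[[0,0,0],[0,0,0]],[[0,0,0],[0,0,0]],[[0,0,0],[0,0,0]]], gripper=0)

```text
time_s: 22.85
position: [0.5236, 0.357, 0.0314]
tcp_rot: [[-0.753, -0.658, 0.002], [-0.658, 0.753, 0.001], [-0.002, -0.0, -1.0]]
force: [-0.8, 1.4, 5.2]
opening: 0.33
grasp_force: 30.0
```

>>> drive_tool(motion=[[[0,0,0],[0,0,0]],[[0,0,-20],[0,0,0]],[[0,0,-45],[0,0,0]],[[0,0,-45],[0,0,0]],[[0,0,-30],[0,0,0]]])

```text
time_s: 23.35
position: [0.5238, 0.3567, 0.1729]
tcp_rot: [[-0.753, -0.658, 0.003], [-0.658, 0.753, 0.001], [-0.003, -0.001, -1.0]]
force: [0.7, 0.7, -1.3]
opening: 0.33
grasp_force: 30.0
```

>>> drive_tool(motion=[[[29.7,-37.2,0],[0,0,0]],[[29.7,-37.2,0],[0,0,0]],[[29.7,-37.2,0],[0,0,0]],[[29.7,-37.2,0],[0,0,0]],[[29.7,-37.2,0],[0,0,0]]])

```text
time_s: 23.85
position: [0.5329, 0.1168, 0.1699]
tcp_rot: [[-0.753, -0.658, -0.0], [-0.658, 0.753, -0.0], [0.0, -0.0, -1.0]]
force: [1.0, -0.4, -0.7]
opening: 0.33
grasp_force: 30.0
```

>>> drive_tool(motion=[[[29.7,-37.2,0],[0,0,0]],[[0,0,0],[0,0,0]],[[0,0,0],[0,0,0]],[[0,0,0],[0,0,0]],[[0,0,0],[0,0,0]]])

```text
time_s: 24.35
position: [0.5352, 0.0725, 0.1699]
tcp_rot: [[-0.752, -0.66, -0.0], [-0.66, 0.752, 0.0], [0.0, 0.0, -1.0]]
force: [0.6, -0.2, -0.7]
opening: 0.329
grasp_force: 30.0
```

Run:
```python
from h import *
plan((.467,.013,.17,None)); snap("w11",1.4)
```

```text
t 24.35 pos [0.5352 0.0725 0.1699] J [  -4.   28.   97.    0.   55. -135.] tilt(tool) [ 0. -0.  0.] open 0.329 F [ 0.6 -0.2 -0.7]
yaw -138.7
shift [90.5  0.2 -0.1] rows 2 each [45.3  0.1 -0.1] turn z rad -0.0
```

View pics/w11.png

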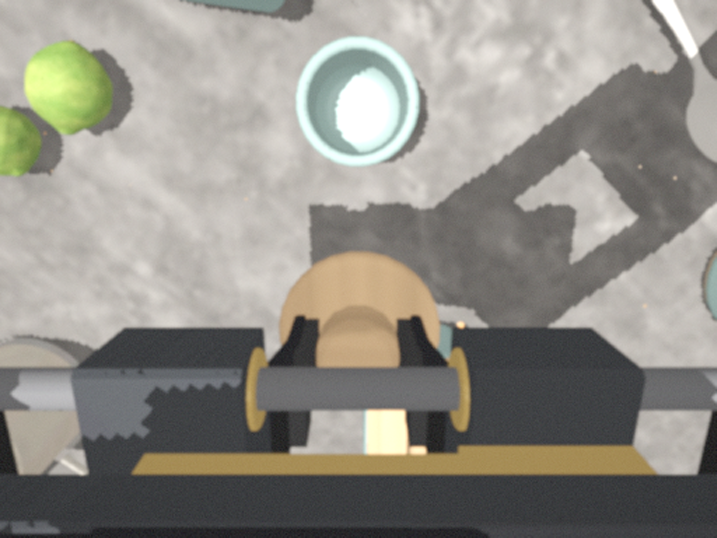

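Wrist view: small canister rim u 296–419, v 36–166, centre (357.5,101); the small lid is held straight.

Run:
```python
from h import *
c=wcam("w11");P=np.array([ray(c,u/1.4,v/1.4,.07) for u,v in [(296,101),(419,101),(357,36),(357,166)]])
print(P.mean(0),np.linalg.norm(P[0]-P[1]),np.linalg.norm(P[2]-P[3]));plan((*P.mean(0)[:2],.17,None))
```

```text
[0.46619318 0.01155301 0.07      ] 0.0655001012145651 0.06538139325484262
t 24.4 pos [0.5352 0.0726 0.1699] J [  -4.   28.   97.    0.   55. -135.] tilt(tool) [ 0. -0.  0.] open 0.329 F [-1.   0.  -0.4]
yaw -138.7
shift [92.1 -0.3 -0.1] rows 2 each [46.1 -0.2 -0.1] turn z rad -0.0
```

>>> drive_tool(motion=[[[31,0,0],[0,0,0]],[[31,0,0],[0,0,0]],[[30,0,0],[0,0,0]],[[0,0,15],[0,0,0]],[[0,0,25],[0,0,0]]])

```text
time_s: 24.9
position: [0.4673, 0.0108, 0.131]
tcp_rot: [[-0.752, -0.659, 0.005], [-0.659, 0.752, -0.001], [-0.003, -0.004, -1.0]]
force: [0.8, -0.6, -0.4]
opening: 0.333
grasp_force: 30.0
```

>>> drive_tool(motion=[[[0,0,20],[0,0,0]],[[0,0,5],[0,0,0]],[[0,0,0],[0,0,0]],[[0,0,0],[0,0,0]],[[0,0,0],[0,0,0]]])

```text
time_s: 25.4
position: [0.4671, 0.0107, 0.1058]
tcp_rot: [[-0.753, -0.659, 0.002], [-0.659, 0.753, -0.0], [-0.001, -0.002, -1.0]]
force: [-0.2, 0.4, -0.6]
opening: 0.332
grasp_force: 30.0
```

>>> drive_tool(motion=[[[0,0,6],[0,0,0]],[[0,0,6],[0,0,0]],[[0,0,6],[0,0,0]],[[0,0,2],[0,0,0]],[[0,0,0],[0,0,0]]])

```text
time_s: 25.9
position: [0.4662, 0.0106, 0.0853]
tcp_rot: [[-0.753, -0.658, -0.0], [-0.658, 0.753, 0.0], [0.0, 0.0, -1.0]]
force: [-2.2, 1.2, 7.0]
opening: 0.331
grasp_force: 30.0
```

>>> drive_tool(motion=[[[0,0,0],[0,0,0]],[[0,0,0],[0,0,0]]])

```text
time_s: 26.1
position: [0.4662, 0.0106, 0.0853]
tcp_rot: [[-0.753, -0.658, 0.0], [-0.658, 0.753, 0.0], [-0.0, 0.0, -1.0]]
force: [-0.8, 2.1, 5.9]
opening: 0.331
grasp_force: 30.0
```

>>> drive_tool(motion=[[[0,0,0],[0,0,0]],[[0,0,0],[0,0,0]],[[0,0,0],[0,0,0]],[[0,0,0],[0,0,0]],[[0,0,-20],[0,0,0]]], gripper=0.6)

```text
time_s: 26.6
position: [0.4646, 0.0108, 0.1034]
tcp_rot: [[-0.753, -0.658, -0.005], [-0.658, 0.753, 0.001], [0.003, 0.004, -1.0]]
force: [0.0, -0.3, 0.2]
opening: 0.585
grasp_force: 0.0
```

>>> drive_tool(motion=[[[0,0,-40],[0,0,0]],[[0,0,-45],[0,0,0]],[[0,0,-45],[0,0,0]],[[0,0,0],[0,0,0]],[[0,0,0],[0,0,0]]])

```text
time_s: 27.1
position: [0.4666, 0.0105, 0.2358]
tcp_rot: [[-0.753, -0.658, 0.003], [-0.658, 0.753, -0.001], [-0.002, -0.002, -1.0]]
force: [-0.2, -0.5, -0.7]
opening: 0.599
grasp_force: 0.0
```

Run:
```python
from h import *
plan(); im=cv2.cvtColor(capture("scene"),cv2.COLOR_RGB2BGR)[125:325,185:385]
cv2.imwrite("pics/s3.png",cv2.resize(im,(600,600),interpolation=cv2.INTER_CUBIC))
```

```text
t 27.1 pos [0.4666 0.0105 0.2358] J [ -12.   17.  103.    0.   60. -144.] tilt(tool) [-0.002  0.002 -0.   ] open 0.599 F [-0.2 -0.5 -0.7]
yaw -138.8
```

View pics/s3.png

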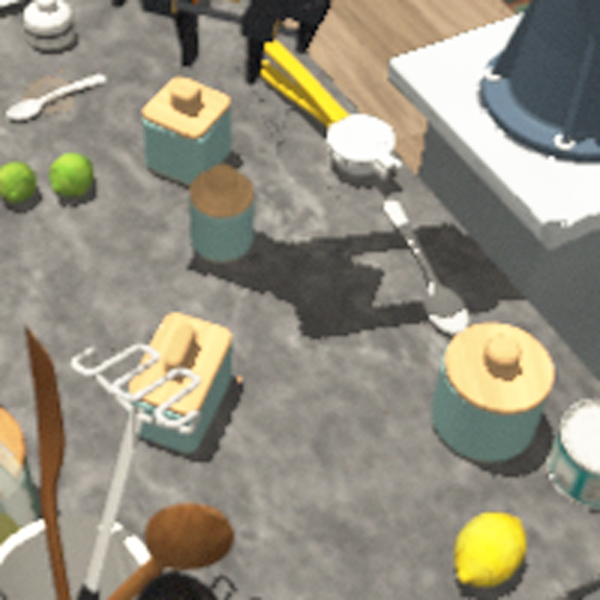

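The final scene crop shows all four canisters closed with lids flat on their rims: square (187,105), small (222,190), oblong (182,360), large (497,368). The canisters are unmoved, and the orange canister was never touched.

```bash
python3 -c "
from rig import hand_in; print(hand_in())"
```

```text
the job is handed in; nothing more can be done
None
```

All four canisters are closed with their own lids, which look flat on the rims in the last picture, and the job is handed in at about 27 s of the 99 s allowed.

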